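Press the sealing strips of a food box lid down, one after another round the rim

TASK

Seal the lid of the clear food box so that the air leaves step by step: starting beside the blue vent tab and going round clockwise (seen from above), run the fingertips along the rim and press each of the five raised orange strips fully down, one after another. Only touch the lid, without forcing it: nothing is grasped or lifted, the box stays where it stands, and everything else is left alone.

Things in the scene. Friction and masses are not known exactly. Their poses are not given: they have to be found in the camera images.
- food_box: loose clear box of red tomatoes with a white lid, 1.4 to 2.3 kg, standing on the worktop (z = 0) at any yaw. Origin at the centre of its underside, z up; lid 192 mm along x, 142 along y; its rim, 26 mm wide, is 72 mm above the worktop, the middle 5 mm lower. Vent tab mid -x side; on the rim orange strips 1, 2 (+y side), 3 (+x side), 4, 5 (-y side): that order is clockwise from the tab
- wall_corner (a point): fixed: near corner of the wall on the left, at (494, 264) mm; a wall far higher than the robot fills all x > 494 mm with y > 264 mm, so swing round it from the left side: draw in, pass in front of it, then reach out. A black knife block, 225 mm tall and more with its knives, stands beyond x = 580 mm from y = -25 to 175 mm
- vent_tab (a point): middle of the top of the blue vent tab (30 mm square), at (-87, 0, 75.5) mm in the box's frame; it needs no touch
- strip_1_top (a point): middle of the top of orange strip 1 (first strip, +y long side, next to the vent tab end); a round bar 10 mm wide, 62 mm long along the box's x axis with ends that slope down into the rim (flat for the middle 26 mm); at (-42, 57) mm in the box's frame, its top 78.5 mm above the worktop when raised, 73.5 mm when fully down. The point moves with the strip
- strip_1 (a joint): how far strip 1 is pressed straight down: 0 raised, 0.005 m fully down; 2 to 3 N anywhere on it presses it and it stays where it is left (no spring)
- strip_2_top (a point): middle of the top of orange strip 2 (second, +y long side); a round bar 10 mm wide, 62 mm long along the box's x axis with ends that slope down into the rim (flat for the middle 26 mm); at (28, 57) mm in the box's frame, its top 78.5 mm above the worktop when raised, 73.5 mm when fully down. The point moves with the strip
- strip_2 (a joint): how far strip 2 is pressed straight down: 0 raised, 0.005 m fully down; 2 to 3 N anywhere on it presses it and it stays where it is left (no spring)
- strip_3_top (a point): middle of the top of orange strip 3 (third, +x short side); a round bar 10 mm wide, 72 mm long along the box's y axis with ends that slope down into the rim (flat for the middle 36 mm); at (82, 0) mm in the box's frame, its top 78.5 mm above the worktop when raised, 73.5 mm when fully down. The point moves with the strip
- strip_3 (a joint): how far strip 3 is pressed straight down: 0 raised, 0.005 m fully down; 2 to 3 N anywhere on it presses it and it stays where it is left (no spring)
- strip_4_top (a point): middle of the top of orange strip 4 (fourth, -y long side); a round bar 10 mm wide, 62 mm long along the box's x axis with ends that slope down into the rim (flat for the middle 26 mm); at (28, -57) mm in the box's frame, its top 78.5 mm above the worktop when raised, 73.5 mm when fully down. The point moves with the strip
- strip_4 (a joint): how far strip 4 is pressed straight down: 0 raised, 0.005 m fully down; 2 to 3 N anywhere on it presses it and it stays where it is left (no spring)
- strip_5_top (a point): middle of the top of orange strip 5 (fifth and last, -y long side, next to the vent tab end); a round bar 10 mm wide, 62 mm long along the box's x axis with ends that slope down into the rim (flat for the middle 26 mm); at (-42, -57) mm in the box's frame, its top 78.5 mm above the worktop when raised, 73.5 mm when fully down. The point moves with the strip
- strip_5 (a joint): how far strip 5 is pressed straight down: 0 raised, 0.005 m fully down; 2 to 3 N anywhere on it presses it and it stays where it is left (no spring)
- jar_green: spice jar with green-grey herbs and a white cap, loose, 42 mm across, 100 mm tall, origin at the centre of its underside; leave it alone
- jar_yellow: spice jar with yellow powder and a white cap, loose, 42 mm across, 100 mm tall, origin at the centre of its underside; leave it alone
- jar_red: spice jar with red powder and a white cap, loose, 42 mm across, 100 mm tall, origin at the centre of its underside; leave it alone
- spoon: loose steel teaspoon lying flat, 130 mm long along its x, 27 mm wide, 11 mm high, origin at the middle of its underside; leave it alone
- salt_mill: loose mill with pink salt in glass and a steel head, 60 mm across, 132 mm tall, origin at the centre of its underside; leave it alone
- pepper_mill: loose mill with dark pepper in glass and a steel head, 60 mm across, 132 mm tall, origin at the centre of its underside; leave it alone

How it is judged (in metres and radians):
On the way, in this order (a step that is already met when the one before it is completed fails the run):
1. the first strip is pressed down, the next one not yet (value of joint strip_1 above 0.0035 m), for 0.1 s.
2. the second strip is pressed down, the next one not yet (value of joint strip_2 above 0.0035 m), for 0.1 s.
3. the third strip is pressed down, the next one not yet (value of joint strip_3 above 0.0035 m), for 0.1 s.
4. the fourth strip is pressed down, the next one not yet (value of joint strip_4 above 0.0035 m), for 0.1 s.
5. the fifth strip is pressed down (value of joint strip_5 above 0.0035 m), for 0.1 s.
At the end, for the whole second after the job is handed in: all five strips are down to within 1.5 mm of fully down, and the box stands level and still, within 40 mm of where it stood (value of joint each of strip_1, strip_2, strip_3, strip_4, strip_5 above 0.0035 m and angle between food_box's own z axis and vertical below 0.05 rad and linear speed of food_box below 0.02 m/s and distance of food_box from where it was at the start of the episode below 0.04 m); the robot touches nothing.
It fails at once if the box is lifted (15 mm) or pushed more than 40 mm away (height (world z) of food_box above 0.015 m or distance of food_box from where it was at the start of the episode above 0.04 m).
It fails at once if the lid is forced (more than 40 N) (contact force between the fingers and food_box above 40 N).
It fails at once if a jar, a mill or the spoon is moved more than 25 mm (distance of any of jar_green, jar_yellow, jar_red, spoon, salt_mill, pepper_mill from where it was at the start of the episode above 0.025 m).
It also fails if it takes over 61 s, if anything falls off the work surface, if the arm or the gripper's body presses on something with over 40 N, if the wrist force passes 120 N, or if a joint passes its speed limit or range.

ROBOT

A 6-joint arm with a two-finger parallel gripper is mounted at the origin on a cart in front of the work surface, level with it; the furniture and walls round the work are solid. World frame = base frame: x ahead of the robot, y to its left, z up, the work surface at z = 0. Lengths are in m, angles in degrees, forces in N, time in s.
With the tool pointing down it reaches from about 0.25 to 0.725 m from the base axis. Payload 9.7 kg.
Tool frame: the origin (TCP) lies midway between the tips of the shut fingers; the grasp point (between the pads) lies 19 mm behind it (bot.pinch_z is the distance from the TCP to the grasp point, in m); z points along the fingers, y is the direction in which the jaws open and shut (so a half turn about z gives the same grasp; the last joint's range is limited). The gripper opens to 85 mm and grips with 20 to 120 N. Pads are 22 mm wide; open, the fingers measure 114 mm over their backs; the gripper's body (76 mm by 85 mm) begins 54 mm behind the grasp point. The pads swing forward as they close: fully open they stand 13 mm farther back than shut.
Start: joints at [76.375, 4.979, 10.078, 95.1, 0, 90], TCP at [0.13, 0.535, 0.231] pointing down, gripper open.
Joint ranges: [-179.16, 179.16], [-48.56, 103.87], [-65.8, 70.77], [-126.05, 130.52], [-82.76, 87.17], [-180, 180]. Speed limits (degrees/s): [127.2, 127.2, 147.25, 180, 180, 180].

INTERFACE

Orientations are given as [roll, pitch, yaw] about the fixed x, y, z axes, in that order (R = Rz(yaw) Ry(pitch) Rx(roll)).
In Python, from workcell import bot, imaging gives the robot as it stands.
- The arm moves only by the tool servo_tool, never from a script. Its argument "moves" is a list that holds one entry, the list of rows, each a list of 7 numbers: the turn, a rotation vector about the tool's x, y, z in rad, then the shift along the tool's x, y, z in cm, then the finger opening in cm, from 0 to 8.54. A call has 1 to 12 rows; each row shifts and turns the pose as measured when the row begins, along the tool's axes as they then stand; what a row does not reach is not made up. A row lasts 1/12 s, in which the tool goes at most 41.7 mm and 7.16 degrees, less where a joint would pass 70% of its speed; a pose out of reach is approached as far as the arm can. A call is refused whole if a number of a shift passes 4.17 or a number of a turn 0.125, either way. A call with a gripper value outside its range is refused whole. The fingers move at their own pace and stop on an object; "force" is the grip in N (left out, the last holds). Time passes only in rows, so rows that do not move let the fingers close. It gives the time, the measured TCP pose, the force and the opening at its end, in the units of the state.
- bot.get_obs(): the state, without advancing time (a new reading comes with each control period).
- imaging.camera(name): name is "side" or "top"; returns the picture (480x640x3 uint8, blue, green, red); there is no depth.
- imaging.calibration(name): a dict with "fx", "fy", "cx", "cy" (pixels), "camera_from_world" (4x4, takes a point from world to camera coordinates). Camera axes: x right, y down, z forward; pixel columns grow to the right and rows downward; lengths in m; the calibration is good to about 2 mm. A picture is of the moment at which its call begins. calibration takes no time and is no camera call.
- bot.job_done(): hands the job in, once; it reports no verdict.
The state is a dict: "time": time; "q": joint angles; "qd": joint speeds; "joint_efforts": joint torques, N m; "ee_pos": TCP position; "tcp_rot": TCP orientation; "wrist_force": force on the tool from outside, world axes, zero at the start; "torque": the same for the moment, N m; "opening": finger opening in m.
Only numpy, scipy, OpenCV 4.12 (cv2) and the standard library are available. Lean on these libraries where they do the work, as an engineer would, in place of code of your own. Each camera call takes 0.05 s, during which the arm holds its last target.

## Working session

There is one attempt and no reset: what is moved stays moved. The work goes in short steps, Python scripts to look and compute and a tool call to move; the robot and the scene stay as the last step left them, time stands still between calls to the robot, and variables do not carry over. Pictures are saved under pics/ and viewed, and the job is handed in when it is done.

Besides the shell and the picture viewer there is one more tool, called as name(argument=value, ...) on one line, values as JSON. servo_tool: Moves the arm, as the interface text tells. Its arguments: {"type":"object","properties":{"moves":{"type":"array","items":{"type":"array","items":{"type":"array","items":{"type":"number"}}}},"force":{"type":"number"}},"required":["moves"]}

```bash
mkdir -p pics; ls
python3 - <<'E'
from workcell import bot, imaging
import cv2
for n in ("top","side"):
    cv2.imwrite(f"pics/{n}0.png",imaging.camera(n)); c=imaging.calibration(n); print(n,c)
print(bot.get_obs())
E
```

```text
pics
top {'fx': 489.73370984191973, 'fy': 489.73370984191973, 'cx': 322.12015759004345, 'cy': 242.3029171480377, 'camera_from_world': array([[-2.69220089e-02, -9.99637176e-01,  8.49947960e-04,
        -5.54421947e-02],
       [-9.84612928e-01,  2.63704988e-02, -1.72748311e-01,
         5.81722987e-01],
       [ 1.72663220e-01, -5.48760130e-03, -9.84965633e-01,
         1.06270318e+00],
       [ 0.00000000e+00,  0.00000000e+00,  0.00000000e+00,
         1.00000000e+00]])}
side {'fx': 501.26340588829487, 'fy': 501.26340588829487, 'cx': 319.2936697695703, 'cy': 233.2052092343015, 'camera_from_world': array([[ 0.97477059, -0.22184633,  0.02462743, -0.56741468],
       [-0.07715708, -0.43842547, -0.89544955,  0.1267384 ],
       [ 0.20944949,  0.8709577 , -0.44448127,  1.17204527],
       [ 0.        ,  0.        ,  0.        ,  1.        ]])}
{'time': 0.1, 'q': array([7.63773090e+01, 5.00840915e+00, 1.00380906e+01, 9.51008230e+01,
       2.95517476e-04, 9.00010617e+01]), 'qd': array([ 0.08544637, -0.11874834,  0.0363056 ,  0.0216152 , -0.07082463,
       -0.02398732]), 'joint_efforts': array([ 7.54928169e-05, -5.21562481e+01,  4.65652514e+01,  1.59019599e-02,
        2.78000266e-05,  1.74863311e-05]), 'ee_pos': array([0.12948659, 0.5343137 , 0.23064147]), 'tcp_rot': array([-1.79928859e+02, -2.94198960e-04,  1.66376247e+02]), 'wrist_force': array([-0.13230567, -0.23611902, -0.09953056]), 'torque': array([-0.01811089, -0.02257625, -0.03487829]), 'opening': 0.08546402465011321}
```

View pics/top0.png

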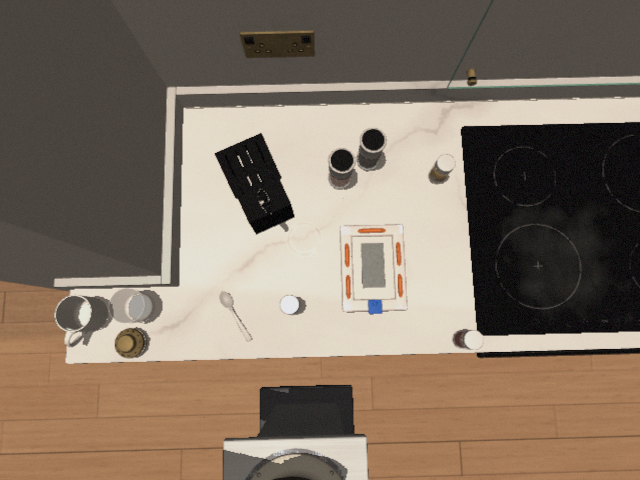

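View pics/side0.png

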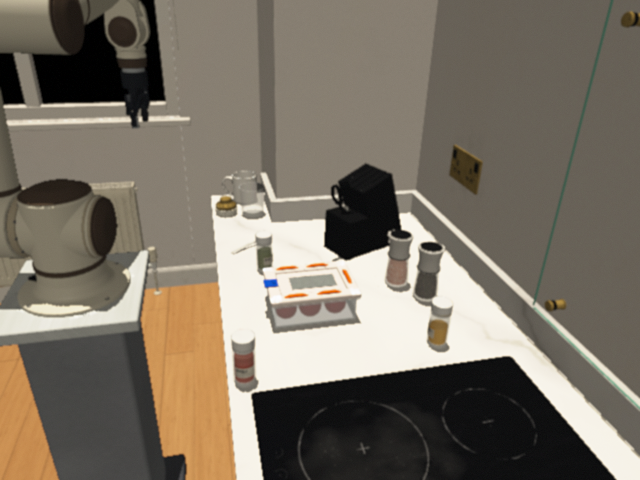

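The top view shows the box with its blue tab at (375,306), facing the robot. The strips are around it: left side (347,255 and 287), top (371,230), right side (399,253 and 285). The mills stand beyond the box at (342,165) and (372,145), with a jar at (290,305) to its left. Next I measure all of these.

```bash
cat > h.py <<'E'
import numpy as np, cv2
from workcell import bot, imaging
def ray(cal,u,v,z):
    T=cal["camera_from_world"];R=T[:3,:3];o=-R.T@T[:3,3]
    d=R.T@np.array([(u-cal["cx"])/cal["fx"],(v-cal["cy"])/cal["fy"],1])
    return (o+d*(z-o[2])/d[2])[:2]
def proj(cal,p):
    q=cal["camera_from_world"]@np.r_[p,1];return cal["cx"]+cal["fx"]*q[0]/q[2],cal["cy"]+cal["fy"]*q[1]/q[2]
def blobs(im,lo,hi,amin):
    m=cv2.inRange(cv2.cvtColor(im,cv2.COLOR_BGR2HSV),lo,hi)
    n,l,s,c=cv2.connectedComponentsWithStats(m)
    return [(c[i],s[i,4]) for i in range(1,n) if s[i,4]>=amin]
L={1:(-42,57),2:(28,57),3:(82,0),4:(28,-57),5:(-42,-57),0:(-87,0)}
def fit(P,Q):
    P=np.array(P);Q=np.array(Q);a=P-P.mean(0);b=Q-Q.mean(0)
    t=np.arctan2((a[:,0]*b[:,1]-a[:,1]*b[:,0]).sum(),(a*b).sum())
    R=np.array([[np.cos(t),-np.sin(t)],[np.sin(t),np.cos(t)]])
    return t,Q.mean(0)-R@P.mean(0),R
E
python3 - <<'E'
from h import *
for n in ("top","side"):
    im=cv2.imread(f"pics/{n}0.png");cal=imaging.calibration(n)
    print(n)
    for nm,lo,hi,z in (("or",(3,150,120),(18,255,255),.076),("bl",(100,120,80),(130,255,255),.0755)):
        for c,a in blobs(im,lo,hi,15): print(nm,c.round(1),a,(ray(cal,*c,z)*1000).round(1))
cal=imaging.calibration("top")
for nm,u,v,z in (("green",290,304.5,.1),("red",473,340,.1),("yel",446,163,.1),("mill1",341,160,.132),("mill2",373,139,.132)): print(nm,(ray(cal,u,v,z)*1000).round(0))
E
```

```text
top
or [371.5 230. ] 76 [ 600.4 -181.7]
or [398.  253.3] 67 [ 546.3 -238. ]
or [346.6 254.6] 74 [ 546.6 -124.3]
or [347.7 285.8] 73 [ 477.4 -124.2]
or [399.6 284.8] 74 [ 476.8 -237.8]
bl [374.6 306.2] 162 [ 431.7 -181. ]
side
or [316.8 264.7] 39 [ 545.6 -125.9]
or [286.5 267.5] 39 [ 475.8 -125.8]
or [346.8 275.9] 42 [ 599.9 -185.8]
or [183.2 317.2] 1923 [ 252.5 -274.6]
or [215.8 293.5] 47 [ 316.3 -203.7]
or [329.3 291.6] 54 [ 547.  -239.7]
or [295.3 295.2] 50 [ 475.1 -240. ]
or [217.3 314.7] 40 [ 316.1 -278.6]
or [145.2 330.7] 39 [ 185.9 -303.7]
or [435.9 332.9] 52 [ 708.  -411.6]
or [220.9 345.6] 35 [ 318.1 -372.5]
or [441.9 339. ] 17 [ 711.1 -430.5]
or [ 20.6 425.1] 4592 [  31.3 -494.9]
or [219.1 374.5] 24 [ 311.5 -445.4]
or [214.7 381.2] 20 [ 304.  -459.4]
or [199.2 383.3] 23 [ 279.8 -459.5]
or [208.2 414.6] 88 [ 291.9 -527.9]
or [195.3 421.4] 18 [ 273.2 -537.4]
or [229.1 447.1] 174 [ 318.2 -592.5]
or [199.2 454.5] 227 [ 278.1 -596.7]
or [186.3 468.7] 15 [ 261.3 -615.8]
bl [270.  282.8] 84 [ 430.8 -182.3]
green [439.   1.]
red [ 355. -382.]
yel [ 744. -352.]
mill1 [ 746. -116.]
mill2 [ 792. -188.]
```

servo_tool(moves=[[[0,0,0.12,0,0,0,0],[0,0,0.12,0,0,0,0],[0,0,0.12,0,0,0,0],[0,0,0.12,0,0,0,0],[0,0,0.12,0,0,0,0],[0,0,0.12,0,0,0,0],[0,0,0.12,0,0,0,0],[0,0,0.12,0,0,0,0],[0,0,0.12,0,0,0,0],[0,0,0.12,0,0,0,0],[0,0,0.12,0,0,0,0],[0,0,0.02,0,0,0,0]]], force=40)

```text
time: 1.1
ee_pos: [0.1291, 0.5326, 0.2252]
tcp_rot: [-179.9, 0.6, 86.3]
wrist_force: [-0.6, -0.3, -0.8]
opening: -0.0
```

Run:
```python
from h import *
im=cv2.imread("pics/top0.png");cal=imaging.calibration("top")
side={1:(475.8,-125.8),2:(545.6,-125.9),3:(599.9,-185.8),4:(547,-239.7),5:(475.1,-240),0:(430.8,-182.3)}
top={1:(477.4,-124.2),2:(546.6,-124.3),3:(600.4,-181.7),4:(546.3,-238),5:(476.8,-237.8),0:(431.7,-181)}
Q=[(np.array(side[k])+top[k])/2 for k in range(6)]
t,o,R=fit([L[k] for k in range(6)],Q); print(np.degrees(t),o,[(k,(R@L[k]+o).round(1)) for k in range(6)])
```

```text
-0.3370709529890864 [ 518.28323816 -182.24068964] [(0, array([ 431.3, -181.7])), (1, array([ 476.6, -125. ])), (2, array([ 546.6, -125.4])), (3, array([ 600.3, -182.7])), (4, array([ 545.9, -239.4])), (5, array([ 475.9, -239. ]))]
```

servo_tool(moves=[[[0,0,-0.065,-3.5,1.5,0,0],[0,0,0,-3.5,1.5,0,0],[0,0,0,-3.5,1.5,0,0],[0,0,0,-3.5,1.5,0,0],[0,0,0,-3.5,1.5,0,0],[0,0,0,-3.5,1.5,0,0],[0,0,0,-3.5,1.5,0,0],[0,0,0,-3.5,1.5,0,0],[0,0,0,-3.5,1.5,0,0],[0,0,0,0,0,0,0]]])

```text
time: 1.93
ee_pos: [0.2642, 0.2037, 0.2219]
tcp_rot: [-179.7, 1.3, 90.4]
wrist_force: [-0.6, 1.1, -0.3]
opening: 0.0001
```

servo_tool(moves=[[[0,0,0,-3.0,1.9,0,0],[0,0,0,-3.0,1.9,0,0],[0,0,0,-3.0,1.9,0,0],[0,0,0,-3.0,1.9,0,0],[0,0,0,-3.0,1.9,0,0],[0,0,0,-3.0,1.9,0,0],[0,0,0,-3.0,1.9,0,0],[0,0,0,-3.0,1.9,0,0],[0,0,0,-3.0,1.9,0,0],[0,0,0,-3.0,1.9,0,0],[0,0,0,-2.5,1.9,0,0],[0,0,0,0,0,0,0]]])

```text
time: 2.93
ee_pos: [0.4832, -0.1352, 0.2241]
tcp_rot: [-179.7, 1.1, 90.7]
wrist_force: [0.7, -0.4, 0.6]
opening: -0.0001
```

servo_tool(moves=[[[-0.005,0.019,0.012,1.0,-0.6,2.5,0],[0,0,0,0,0,3,0],[0,0,0,0,0,3,0],[0,0,0,0,0,2,0],[0,0,0,0,0,0,0]]])

```text
time: 3.35
ee_pos: [0.4778, -0.1265, 0.1133]
tcp_rot: [-179.9, -0.1, 89.7]
wrist_force: [-0.3, -0.1, 0.9]
opening: -0.0004
```

Run:
```python
from h import *
a=imaging.camera("top")[180:360,300:440];b=imaging.camera("side")[200:340,220:380]
cv2.imwrite("pics/a1.png",np.hstack([cv2.resize(a,None,fx=2.6,fy=2.6),cv2.resize(b,(400,468))]))
print(bot.get_obs())
```

```text
{'time': 3.45, 'q': array([-1.48605459e+01, -3.26315199e+00, -1.08792452e+01,  8.23108643e+01,
        5.71408772e-02,  7.54178036e+01]), 'qd': array([-0.01806026, -0.91954219,  2.84936972,  0.60618458,  0.00588122,
       -0.22066367]), 'joint_efforts': array([-5.00721624e-02, -4.15440810e+01,  4.44042814e+01, -3.52832470e-01,
        6.90483634e-03,  1.69777178e-02]), 'ee_pos': array([ 0.47913731, -0.12684129,  0.11714184]), 'tcp_rot': array([ 1.79914924e+02, -3.69103819e-02,  8.97217143e+01]), 'wrist_force': array([-0.69223138,  0.36413234,  0.82153471]), 'torque': array([-0.05749258, -0.00596829, -0.04560921]), 'opening': 4.483754268472502e-05}
```

View pics/a1.png

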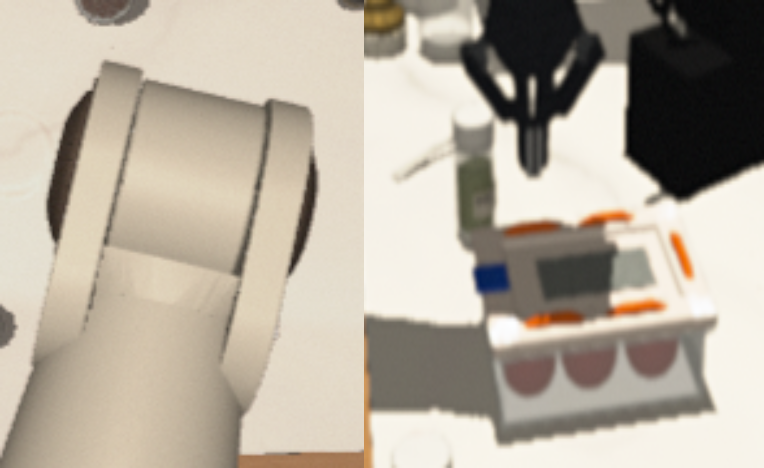

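The side view shows the shut fingertips just above strip 1 at (530,170) in the composite, with nothing near them. I'll lower gently from here.

servo_tool(moves=[[[0,0,0,0.15,-0.15,1.5,0],[0,0,0,0,0,1.0,0],[0,0,0,0,0,0.5,0],[0,0,0,0,0,0,0],[0,0,0,0,0,0,0]]])

```text
time: 3.87
ee_pos: [0.4814, -0.1254, 0.0937]
tcp_rot: [179.4, 0.1, 89.8]
wrist_force: [0.2, 0.8, -0.7]
opening: 0.0001
```

servo_tool(moves=[[[0.005,0,0,0.05,-0.4,0.6,0],[0,0,0,0,0,0.4,0],[0,0,0,0,0,0.3,0],[0,0,0,0,0,0.3,0],[0,0,0,0,0,0,0]]])

```text
time: 4.28
ee_pos: [0.4783, -0.1253, 0.0786]
tcp_rot: [179.5, 0.1, 89.8]
wrist_force: [0.3, 0.3, -0.3]
opening: -0.0
```

servo_tool(moves=[[[0,0,0,0,-0.05,0.25,0],[0,0,0,0,0,0.2,0],[0,0,0,0,0,0.2,0],[0,0,0,0,0,0.15,0]]])

```text
time: 4.62
ee_pos: [0.4786, -0.1254, 0.0729]
tcp_rot: [179.3, 0.2, 89.8]
wrist_force: [-8.8, 3.2, 22.7]
opening: 0.0002
```

Strip 1 is at its stop: z is 72.9 mm and the force rose to 23 N. Now I lift and go to strip 2.

servo_tool(moves=[[[0,0,0,0,0,-0.8,0],[0,0,0,0,0,-1.0,0],[0,0.0,0,0,1.7,-0.5,0],[0,0,0,0,1.7,0,0],[0,0,0,0,1.7,0,0],[0,0,0,0,1.5,0,0],[0.01,0,0,0,0,0,0],[0,0,0,0,0,0,0]]])

```text
time: 5.28
ee_pos: [0.5468, -0.1259, 0.1014]
tcp_rot: [179.8, 0.2, 89.7]
wrist_force: [0.0, 0.6, 0.7]
opening: -0.0001
```

Run:
```python
from h import *
b=imaging.camera("side")[220:340,240:380]
cv2.imwrite("pics/a2.png",cv2.resize(b,None,fx=5,fy=5,interpolation=2))
o=bot.get_obs();print(o['ee_pos'],o['tcp_rot'],o['wrist_force'])
```

```text
[ 0.5466834  -0.1259521   0.10134965] [179.80499143   0.2276759   89.7326604 ] [-0.20469357  0.16200709  0.66241488]
```

View pics/a2.png

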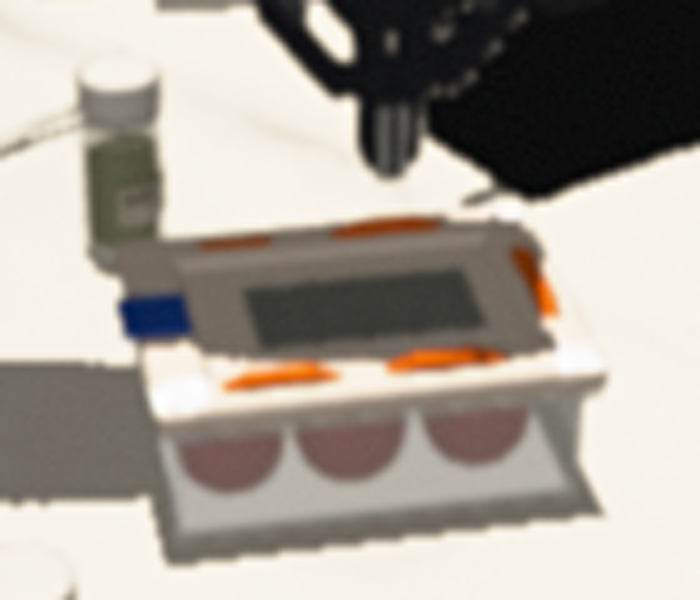

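Strip 1 at (235,242) is now thin and low. Strip 2 at (385,227) is still raised, the box hasn't moved, and the fingertips are above strip 2.

servo_tool(moves=[[[0,0,0,0.05,-0.1,0.8,0],[0,0,0,0,-0.1,0.6,0],[0,0,0,0,0,0.4,0],[0,0,0,0,0,0.2,0],[0,0,0,0,0,0,0]]])

```text
time: 5.75
ee_pos: [0.5416, -0.1255, 0.0789]
tcp_rot: [179.9, 0.2, 89.7]
wrist_force: [-0.1, -0.5, 0.2]
opening: -0.0002
```

servo_tool(moves=[[[0,0,0,0,0.2,0.25,0],[0,0,0,0,0,0.2,0],[0,0,0,0,0,0.2,0],[0,0,0,0,0,0.15,0]]])

```text
time: 6.08
ee_pos: [0.5436, -0.1256, 0.073]
tcp_rot: [179.8, 0.2, 89.7]
wrist_force: [-8.3, 1.1, 21.3]
opening: -0.0002
```

Strip 2 is down at the same height and force. Next is strip 3 at (600,-183), up and over.

servo_tool(moves=[[[0,0,0,0,0,-0.8,0],[0,0,0,0,0,-1.0,0],[0,0,0,0,0,-0.4,0],[0,0,0,-1.5,1.4,0,0],[0,0,0,-1.5,1.4,0,0],[0,0,0,-1.5,1.4,0,0],[0,0,0,-1.2,1.4,0,0],[0,0,0,0,0,0,0],[0,0,0,0,0,0,0]]])

```text
time: 6.83
ee_pos: [0.6031, -0.1851, 0.1002]
tcp_rot: [179.5, 0.3, 89.8]
wrist_force: [-1.0, 0.7, 0.5]
opening: 0.0001
```

Run:
```python
from h import *
b=imaging.camera("side")[220:340,240:380]
cv2.imwrite("pics/a3.png",cv2.resize(b,None,fx=5,fy=5,interpolation=2))
o=bot.get_obs();print(o['ee_pos'],o['tcp_rot'],o['wrist_force'])
```

```text
[ 0.60291596 -0.18493892  0.10013518] [179.51597443   0.30288327  89.77024839] [-0.10161072  0.62060093 -0.95440713]
```

View pics/a3.png

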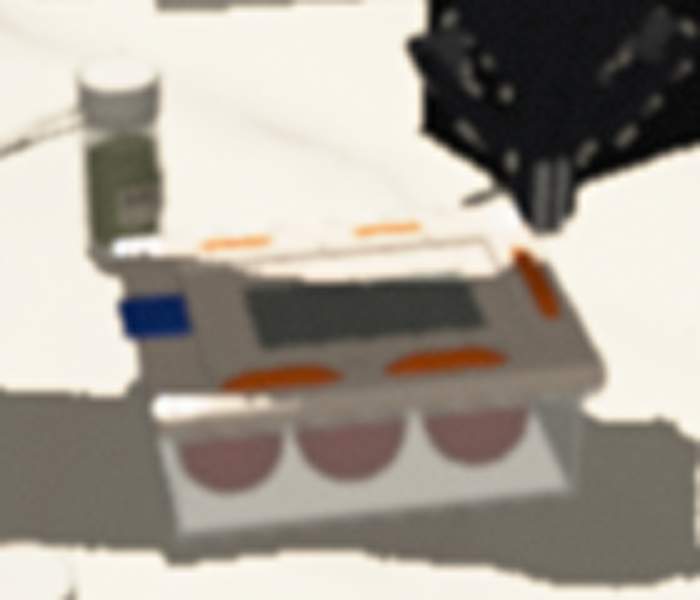

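Strips 1 (235,242) and 2 (388,229) are both low. Strip 3 at (538,282) is still raised, with the tips above it.

servo_tool(moves=[[[0.008,0,0,0.2,-0.1,0.7,0],[0,0,0,0,0,0.6,0],[0,0,0,0,0,0.4,0],[0,0,0,0,0,0.2,0],[0,0,0,0,0,0,0]]])

```text
time: 7.3
ee_pos: [0.6001, -0.1807, 0.079]
tcp_rot: [-179.9, 0.3, 89.9]
wrist_force: [-0.6, -0.4, -0.1]
opening: 0.0004
```

servo_tool(moves=[[[0,0,0,0,0,0.25,0],[0,0,0,0,0,0.2,0],[0,0,0,0,0,0.2,0],[0,0,0,0,0,0.15,0]]])

```text
time: 7.63
ee_pos: [0.6004, -0.1806, 0.0732]
tcp_rot: [179.9, 0.3, 89.9]
wrist_force: [-5.9, 1.9, 16.8]
opening: 0.0002
```

Strip 3 is down. Next is strip 4 at (546,-239).

servo_tool(moves=[[[0,0,0,0,0,-0.8,0],[0,0,0,0,0,-1.0,0],[0,0,0,0,0,-0.4,0],[0,0,0,-1.4,-1.4,0,0],[0,0,0,-1.4,-1.4,0,0],[0,0,0,-1.4,-1.4,0,0],[0,0,0,-1.4,-1.2,0,0],[0,0,0,0,0,0,0],[0,0,0,0,0,0,0]]])

```text
time: 8.38
ee_pos: [0.5459, -0.238, 0.0999]
tcp_rot: [179.7, 0.4, 90.0]
wrist_force: [-0.2, -0.3, 0.8]
opening: 0.0002
```

Run:
```python
from h import *
b=imaging.camera("side")[220:340,240:380]
cv2.imwrite("pics/a4.png",cv2.resize(b,None,fx=5,fy=5,interpolation=2))
o=bot.get_obs();print(o['ee_pos'],o['tcp_rot'],o['wrist_force'])
```

```text
[ 0.54603523 -0.23787883  0.09995724] [179.70338063   0.38559213  90.00739343] [-0.09990509 -0.41822591  0.23672276]
```

View pics/a4.png

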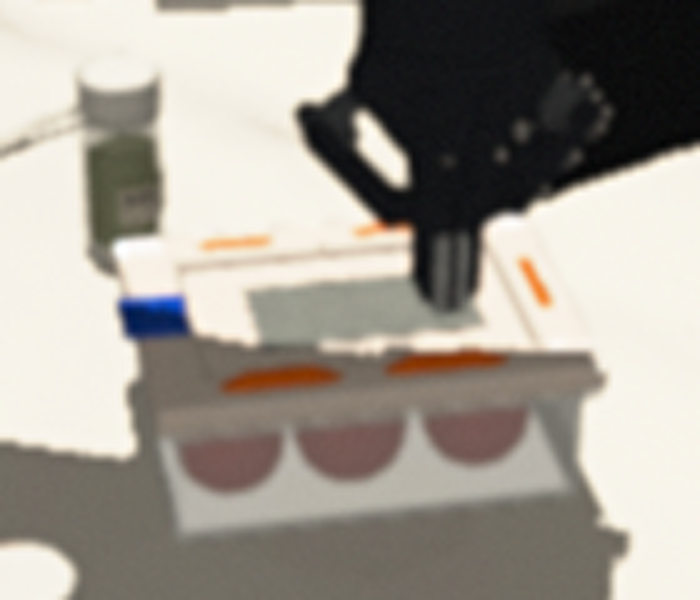

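Strips 1 to 3 are low (strip 3 at (535,282)) and strips 4 and 5 are raised. The tips are above strip 4 at (447,360).

servo_tool(moves=[[[0.004,0.005,0,-0.1,0.1,0.7,0],[0,0,0,0,0.1,0.6,0],[0,0,0,0,0,0.4,0],[0,0,0,0,0,0.2,0],[0,0,0,0,0,0,0]]])

```text
time: 8.85
ee_pos: [0.5501, -0.2371, 0.0783]
tcp_rot: [180.0, 0.0, 90.2]
wrist_force: [-0.2, -1.3, 1.2]
opening: 0.0002
```

servo_tool(moves=[[[0,0,0,-0.1,-0.1,0.2,0],[0,0,0,0,0,0.2,0],[0,0,0,0,0,0.2,0],[0,0,0,0,0,0.15,0]]])

```text
time: 9.18
ee_pos: [0.5499, -0.2378, 0.0731]
tcp_rot: [179.8, 0.1, 90.2]
wrist_force: [-6.8, 2.9, 18.4]
opening: -0.0002
```

Strip 4 is down. Next is strip 5 at (476,-239).

servo_tool(moves=[[[0,0,0,0,0,-0.8,0],[0,0,0,0,0,-1.0,0],[0,0,0,0,0,-0.4,0],[0,0,0,0,-1.8,0,0],[0,0,0,0,-1.8,0,0],[0,0,0,0,-1.8,0,0],[0,0,0,0,-1.8,0,0],[0,0,0,0,0,0,0],[0,0,0,0,0,0,0]]])

```text
time: 9.93
ee_pos: [0.4763, -0.2382, 0.0987]
tcp_rot: [179.7, 0.2, 90.2]
wrist_force: [0.9, 1.0, -0.1]
opening: -0.0002
```

Run:
```python
from h import *
b=imaging.camera("side")[220:340,240:380]
cv2.imwrite("pics/a5.png",cv2.resize(b,None,fx=5,fy=5,interpolation=2))
o=bot.get_obs();print(o['ee_pos'],o['tcp_rot'],o['wrist_force'])
```

```text
[ 0.47641702 -0.2382445   0.09882121] [179.67441929   0.18587938  90.25618967] [ 0.78024933 -0.38122012 -0.01607819]
```

View pics/a5.png

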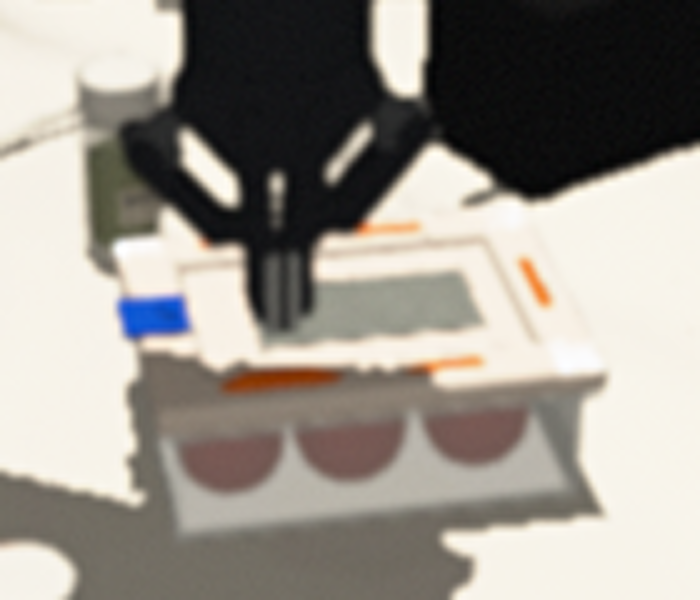

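Strip 4 at (450,364) is low. Only strip 5 at (282,379) is still raised, and the tips are above it.

servo_tool(moves=[[[0.005,0,0,-0.1,0,0.7,0],[0,0,0,0,0,0.6,0],[0,0,0,0,0,0.4,0],[0,0,0,0,0,0.2,0],[0,0,0,0,0,0,0]]])

```text
time: 10.4
ee_pos: [0.4788, -0.2396, 0.0772]
tcp_rot: [180.0, 0.2, 90.3]
wrist_force: [-1.5, -1.1, 1.3]
opening: 0.0003
```

servo_tool(moves=[[[0,0,0,0,0,0.2,0],[0,0,0,0,0,0.15,0],[0,0,0,0,0,0.15,0],[0,0,0,0,0,0.15,0]]])

```text
time: 10.73
ee_pos: [0.4791, -0.2397, 0.0731]
tcp_rot: [179.9, 0.3, 90.3]
wrist_force: [-7.8, 3.0, 17.3]
opening: 0.0002
```

Strip 5 is down. I'll lift and draw in so both cameras see the lid.

servo_tool(moves=[[[0,0,0,0,0,-0.8,0],[0,0,0,0,0,-1.5,0],[0,0,0,0,0,-3,0],[0,0,0,0,0,-3,0],[0,0,0,0,0,-3,0],[0,0,0,0,0,-3,0],[0,0,0,0,-2,0,0],[0,0,0,0,-3,0,0],[0,0,0,0,-3,0,0],[0,0,0,0,-3,0,0],[0,0,0,0,-2,0,0],[0,0,0,0,0,0,0]]])

```text
time: 11.73
ee_pos: [0.3458, -0.2385, 0.2253]
tcp_rot: [179.7, 0.3, 90.5]
wrist_force: [0.0, -0.1, 0.1]
opening: 0.0002
```

Run:
```python
from h import *
im={n:imaging.camera(n) for n in("top","side")}
a=im["top"][200:330,320:420];b=im["side"][220:340,240:380]
cv2.imwrite("pics/a6.png",np.hstack([cv2.resize(a,(300,390)),cv2.resize(b,(455,390),interpolation=2)]))
for n in im:
    cal=imaging.calibration(n)
    for c,ar in blobs(im[n],(3,120,100),(18,255,255),6)+blobs(im[n],(100,120,80),(130,255,255),15):
        p=ray(cal,*c,.073)*1000
        if 400<p[0]<620 and -260<p[1]<-100: print(n,c.round(1),ar,p.round(1))
o=bot.get_obs();print(o['time'],o['ee_pos'],o['wrist_force'])
```

```text
top [371.3 230. ] 53 [ 601.1 -181.7]
top [398.  253.5] 40 [ 546.4 -238.5]
top [346.7 255.1] 33 [ 545.8 -124.6]
top [347.8 286.6] 36 [ 476.1 -124.6]
top [399.7 285.2] 36 [ 475.9 -238.5]
top [374.6 306.2] 162 [ 431.8 -181.2]
side [319.5 265. ] 6 [ 552.7 -123.4]
side [287.5 268. ] 8 [ 478.5 -123.5]
side [346.5 276. ] 22 [ 600.6 -181.4]
side [328.8 292.4] 15 [ 546.4 -238.1]
side [296.6 295.6] 17 [ 478.2 -237.6]
side [270.  282.8] 84 [ 431.3 -178.3]
11.8333 [ 0.34809857 -0.23884977  0.22498607] [ 0.53700328  0.30372724 -0.25323125]
```

View pics/a6.png

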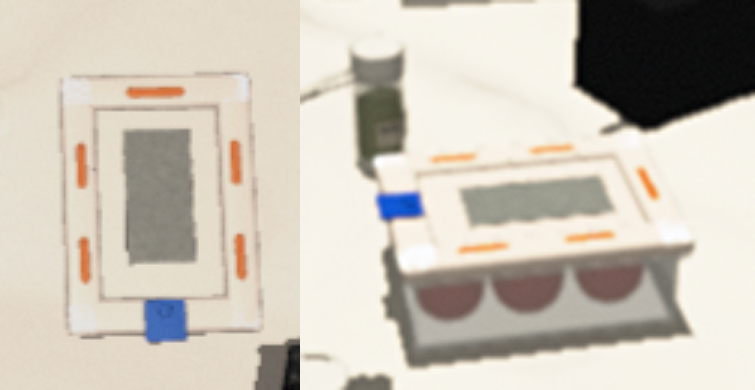

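All five strips now look thin and short in both views. The box is where it was, with the tab still at (374.6,306.2), and the arm is clear.

```bash
python3 -c "
from workcell import bot
print(bot.job_done())"
```

```text
the job is handed in; nothing more can be done
None
```

I pressed the five strips down one at a time in the order 1 to 5, clockwise from the vent tab, using the shut fingertips. The job was handed in at about 11.8 s of the 61 s allowed; no verdict is reported.

- **Each press:** every press ended at a TCP height of 72.9 to 73.2 mm, against 73.5 mm for fully down. The upward wrist force there was 17 to 23 N, under the 40 N limit, with 6 to 9 N sideways as well.
- **Method:** I lifted the fingers between strips instead of sliding along the rim.
- **Order:** the side-view pictures taken between presses showed the finished strips low and the next one still raised.
- **Last pictures:** both cameras show all five strips low. The vent tab is at the same pixel as at the start in both views, so the box did not move visibly. The arm is clear of everything at 225 mm height, with wrist force near zero.
- **Not checked:** I did not measure the jars, mills and spoon again at the end. The arm stayed clear of them, and no unexpected force was seen.

No check failed or disagreed.

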